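# Nudge the tube block onto the shaker's locating pins

## Task

Without gripping or lifting it, nudge the blue tube block sideways across the bench shaker's grey deck and over the step until its two brass-ringed holes drop over the two locating pins, so that it lies flat in the nest. Push only with the fingertips or the outside of the fingers, and leave the little vial on the shaker and everything else on the bench standing where it is.

Things in the scene. Friction and masses are not known exactly. Their poses are not given: they have to be found in the camera images.
- shaker: Low bench shaker fixed to the bench, cream body 270 (x) x 250 (y) mm, two-level top: grey deck (robot side), then a step down to the light grey nest floor with two pins. Origin at bench height below the midpoint of the pins; x points from the deck over the step to the nest, y to its left. Deck from x = -135 to -21 mm, nest from there to +135 mm, no walls anywhere. Yaw within 0.35 rad
- pin_left (a point): Foot (on the nest floor, 49 mm above the bench) of the left locating pin, at x = 0, y = +50 mm of the shaker. Upright steel pin in an orange ring painted on the floor (17 mm across), 10 mm tall: 8 mm diameter for the lower 4 mm, then tapering to a 3.2 mm tip, which ends 1 mm below the deck's level. Axes as the shaker
- pin_right (a point): Foot of the right locating pin, the same, at x = 0, y = -50 mm of the shaker
- step (a point): Middle of the deck's edge, at deck height (60 mm above the bench, x = -21 mm of the shaker). The nest floor lies 11 mm lower. Pushed over it, the block first slides level, then its far edge tips down to the nest floor while it rides on the pins (up to 0.25 rad) with its robot-side edge raised (at first 9, at last 1 mm over the deck), until the holes reach the pins and that edge drops too
- block: Loose blue plastic slab 92 (x) x 132 (y) x 16 (z) mm, 0.2 to 0.4 kg, too wide to grip; flush dark and white wells (only for looks) and two brass-ringed holes. Origin at the centre of its underside, axes along its sides. Starts flat on the deck, x within 0.2 rad of the shaker's, origin 42 to 70 mm on the robot's side of the pin line (seated: 30 mm beyond), up to 22 mm left or right
- hole_left (a point): Left locating hole of the block: centre of its mouth in the underside, at x = -30, y = +50 mm of the block (16 mm from the robot-side edge). Round through hole of 10 mm diameter; it falls over the tapered pin when within about 2.5 mm. Axes as the block
- hole_right (a point): Right locating hole, the same, at x = -30, y = -50 mm of the block
- vial: Sample vial with orange cap, 20 mm diameter, 42 mm tall, loose, standing on the nest floor 22 to 30 mm beyond where the seated block's far edge will be. Origin at the centre of its underside
- bottle: Reagent bottle with orange cap, 68 mm diameter, 170 mm tall, loose on the bench to the left. Origin at the centre of its underside
- beaker: Glass beaker, 70 mm diameter, 85 mm tall, loose on the bench to the right. Origin at the centre of its underside
- tip_box: Open yellow pipette-tip box, 85 x 125 x 55 mm, loose on the bench to the right. Origin at the centre of its underside
- marker: Black marker pen, 15 mm thick, 120 mm long, lying loose on the bench to the right. Origin at its underside, middle of its length, x along it
- glove_box: White and navy glove carton, 120 x 240 x 75 mm, loose on the bench to the left. Origin at the centre of its underside
Mind the look-alikes: they are no part of the job. There is more than one size of the block; the one meant has the size given above.

How it is judged (in metres and radians):
At the end, for the whole second after the job is handed in: Both holes are within 3 mm of their own pins, with the underside at both holes within 2 mm of the nest floor, and the block is level (within 0.03 rad) and at rest; the vial is within 15 mm, the marker within 40 mm and the other things within 30 mm of where they started (horizontal distance between hole_left and pin_left below 0.003 m and z of hole_left in the frame of pin_left below 0.002 m and horizontal distance between hole_right and pin_right below 0.003 m and z of hole_right in the frame of pin_right below 0.002 m and angle between block's own z axis and vertical below 0.03 rad and linear speed of block below 0.01 m/s and distance of vial from where it was at the start of the episode below 0.015 m and distance of each of bottle, beaker, tip_box, glove_box from where it was at the start of the episode below 0.03 m and distance of marker from where it was at the start of the episode below 0.04 m); the robot touches nothing.
It fails at once if the arm or the gripper's body, rather than the fingers, pushes the block (contact force between the arm and block above 2 N).
It fails at once if the block is lifted (its underside more than 12 mm above the deck) or carried (height (world z) of block above 0.072 m).
It fails at once if the block is tipped up by more than 0.35 rad (angle between block's own z axis and vertical above 0.35 rad).
It fails at once if the vial is pushed more than 15 mm or tipped over (distance of vial from where it was at the start of the episode above 0.015 m or angle between vial's own z axis and vertical above 0.5 rad).
It fails at once if the bottle, beaker, tip box or glove carton is pushed more than 30 mm, or the marker more than 40 mm, or the bottle or beaker is tipped over (distance of any of bottle, beaker, tip_box, glove_box from where it was at the start of the episode above 0.03 m or distance of marker from where it was at the start of the episode above 0.04 m or angle between any of bottle, beaker's own z axis and vertical above 0.5 rad).
It also fails if it takes over 70 s, if anything falls off the work surface, if the arm or the gripper's body presses on something with over 40 N, if the wrist force passes 120 N, or if a joint passes its speed limit or range.

## Robot

A 6-joint arm with a two-finger parallel gripper is mounted at the origin on the work surface. World frame = base frame: x ahead of the robot, y to its left, z up, the work surface at z = 0. Lengths are in mm, angles in degrees, forces in N, time in s.
With the tool pointing down it reaches from about 350 to 850 mm from the base axis. Payload 8.1 kg.
Tool frame: the origin (TCP) lies between the finger pads; the fingertips stand r.nose_length ahead of it and the grasp point (between the pads) lies 3 mm ahead of it (r.nose_length is the distance from the TCP to the fingertips, in mm); x points along the fingers, y is the direction in which the jaws open and shut, and the axes are right-handed (so a half turn about x gives the same grasp; the last joint's range is limited). The gripper opens to 85 mm and grips with 20 to 120 N. Pads are 22 mm wide; open, the fingers measure 114 mm over their backs; the gripper's body (76 mm by 85 mm) begins 54 mm behind the grasp point. The pads swing forward as they close: fully open they stand 13 mm farther back than shut.
Start: joints at [-77.773, 7.471, 85.268, -0, 87.261, -4.893], TCP at [176.644, -573.413, 253.292] pointing down, gripper open.
Joint ranges: [-169.43, 169.43], [-51.17, 129.36], [1.28, 143.12], [-76.62, 256.62], [0, 156.53], [-152.29, 152.29]. Speed limits (degrees/s): [136.94, 136.94, 159.86, 180, 180, 180].

## Interface

Orientations are given as [roll, pitch, yaw] about the fixed x, y, z axes, in that order (R = Rz(yaw) Ry(pitch) Rx(roll)).
In Python, from bench import sense, optics, order, r gives the robot as it stands.
- The arm moves only by the tool carry_out, never from a script. Its argument "commands" is one flat list of numbers, 7 for each row, row after row: the shift along the tool's x, y, z in m, then the turn, a rotation vector about the tool's x, y, z in degrees, then the closure, from -1 (fully open) to 1 (shut), so that 0 is half open. A call has 1 to 12 rows; each row is the pose to reach, as a shift and turn from the pose measured when the call began, along the tool's axes at that moment; what a row does not reach only later rows make up. A row lasts 1/8 s, in which the tool goes at most 62.5 mm and 10.7 degrees, less where a joint would pass 70% of its speed; a pose out of reach is approached as far as the arm can. A call with a gripper value outside its range is refused whole. The fingers move at their own pace and stop on an object; "grip_force" is the grip in N (left out, the last holds). Time passes only in rows, so rows that repeat a pose let the fingers close. It gives the time, the measured TCP pose, the force and the opening at its end, in the units of the state.
- sense(): the state, without advancing time (a new reading comes with each control period).
- optics.snapshot(name): name is "scene" or "side" or "wrist"; returns (picture, depth): 480x640x3 uint8, red, green, blue; 480x640 float32, mm along the optical axis (not along the pixel's ray), 0 where there is no reading.
- optics.calibration(name): a dict with "mtx" (3x3 intrinsics, pixels), "extrinsics" (4x4, takes a point from camera to world coordinates). Camera axes: x right, y up, looking along -z (the intrinsics and any distortion apply to the point x, -y, -z); pixel columns grow to the right and rows downward; lengths in mm; the calibration is good to about 2 mm. A picture is of the moment at which its call begins: read the wrist's pose just before it. calibration takes no time and is no camera call; for the wrist camera it gives the pose at the moment of the call.
- order.hand_in(): hands the job in, once; it reports no verdict.
The state is a dict: "time": time; "joint_pos": joint angles; "qd": joint speeds; "joint_efforts": joint torques, N m; "tool_pos": TCP position; "tcp_rot": TCP orientation; "ft_force": force on the tool from outside, world axes, zero at the start; "wrist_torque": the same for the moment, N m; "finger_gap": finger opening in mm.
Only numpy, scipy, OpenCV 4.12 (cv2) and the standard library are available. Lean on these libraries where they do the work, as an engineer would, in place of code of your own. Each camera call takes 0.05 s, during which the arm holds its last target. There are 200 camera calls.

## Working session

There is one attempt and no reset: what is moved stays moved. The work goes in short steps, Python scripts to look and compute and a tool call to move; the robot and the scene stay as the last step left them, time stands still between calls to the robot, and variables do not carry over. Pictures are saved under pics/ and viewed, about 8 in all and at most 12, crops included, and the job is handed in when it is done.

Besides the shell and the picture viewer there is one more tool, called after "Emit:" by a JSON object that holds its "method" and its "body". carry_out: Moves the arm, as the interface text tells. Its arguments: {"type":"object","properties":{"commands":{"type":"array","items":{"type":"number"}},"grip_force":{"type":"number"}},"required":["commands"]}

```bash
ls; mkdir -p pics; python3 - <<'E'
from bench import sense, optics, order, r
import cv2,numpy as np
print(sense()); print(r.nose_length)
for n in("scene","side"):
    p,d=optics.snapshot(n); cv2.imwrite(f"pics/{n}0.png",p[:,:,::-1]); c=optics.calibration(n); print(n,c)
    np.save(f"pics/{n}0_d.npy",d)
E
```

```text
pics
{'time': 0.0, 'joint_pos': array([-7.77743680e+01,  7.51763472e+00,  8.53289051e+01, -1.94546164e-03,
        8.72621034e+01, -4.89393187e+00]), 'qd': array([ 0.02964272,  0.00895451,  0.042416  , -0.02545352,  0.0104726 ,
       -0.04558977]), 'joint_efforts': array([-6.02269374e-04, -5.69399822e+01, -5.00552452e+01, -2.16014400e-04,
        1.45101536e-02,  2.93753135e-05]), 'tool_pos': array([ 176.51250233, -572.91217105,  252.22164712]), 'tcp_rot': array([-93.86931733,  89.89133942, 103.25034131]), 'ft_force': array([-0.08985504, -0.71746959, -0.06368734]), 'wrist_torque': array([ 0.01348231, -0.01331779,  0.0305646 ]), 'finger_gap': 85.49016062558968}
22.0
scene {'mtx': array([[463.07345991,   0.        , 308.00670963],
       [  0.        , 463.07345991, 239.79255553],
       [  0.        ,   0.        ,   1.        ]]), 'extrinsics': array([[-5.31831441e-01, -6.53906102e-01,  5.38109773e-01,
         1.18292558e+03],
       [ 8.46723422e-01, -4.21594982e-01,  3.24525989e-01,
         4.15216297e+02],
       [ 1.46548559e-02,  6.28223273e-01,  7.77895079e-01,
         1.03220776e+03],
       [ 0.00000000e+00,  0.00000000e+00,  0.00000000e+00,
         1.00000000e+00]])}
side {'mtx': array([[458.37008032,   0.        , 318.15020317],
       [  0.        , 458.37008032, 232.88225045],
       [  0.        ,   0.        ,   1.        ]]), 'extrinsics': array([[ 9.99768239e-01,  7.85052088e-03, -2.00458891e-02,
         4.82690320e+02],
       [-2.11613527e-02,  5.29550937e-01, -8.48014152e-01,
        -9.08263815e+02],
       [ 3.95796657e-03,  8.48241814e-01,  5.29594335e-01,
         6.45854125e+02],
       [ 0.00000000e+00,  0.00000000e+00,  0.00000000e+00,
         1.00000000e+00]])}
```

View pics/scene0.png

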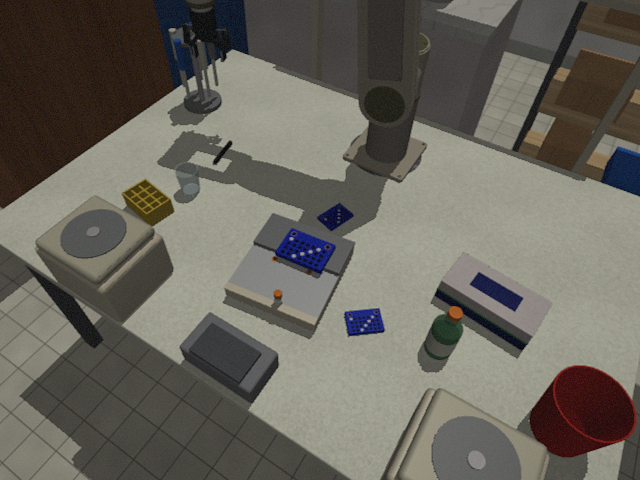

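View pics/side0.png

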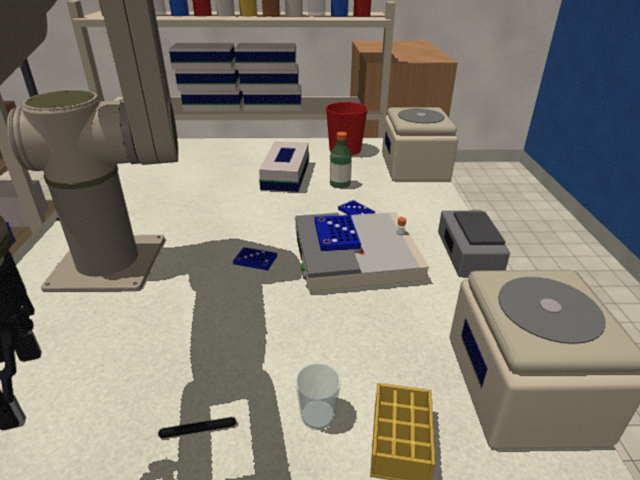

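```bash
cat > h.py <<'E'
from bench import sense, optics, order, r
import cv2,numpy as np
from scipy.spatial.transform import Rotation as Ro
def T(s=None):
    s=s or sense(); return np.array(s['tool_pos']),Ro.from_euler('xyz',s['tcp_rot'],degrees=True)
def ray(c,uv,z):
    K=c['mtx'];E=c['extrinsics']
    uv=np.atleast_2d(np.array(uv,float)); d=np.c_[(uv[:,0]-K[0,2])/K[0,0],-(uv[:,1]-K[1,2])/K[1,1],-np.ones(len(uv))]@E[:3,:3].T
    o=E[:3,3]; t=(z-o[2])/d[:,2]; return o+d*t[:,None]
def shift(p,R,pg,Rg):
    "tool-frame shift (m) and rotvec (deg)"
    return np.round(R.inv().apply(np.array(pg)-p)/1000,4),np.round((R.inv()*Rg).as_rotvec(degrees=True),2)
def Rdown(yaw):  # tool x down, tool y at yaw(deg) in world
    a=np.radians(yaw);y=np.array([np.cos(a),np.sin(a),0]);x=np.array([0,0,-1.]);return Ro.from_matrix(np.c_[x,y,np.cross(x,y)])
E
python3 - <<'E'
from h import *
p,R=T(); print(R.as_matrix().round(3)); c=optics.calibration('wrist'); print(c)
print('cam in tool',R.inv().apply(c['extrinsics'][:3,3]-p),(R.as_matrix().T@c['extrinsics'][:3,:3]).round(3))
s=optics.calibration('scene')
print(ray(s,[(306,250)],76),ray(s,[(275,259),(309,271)],52),ray(s,[(277,303)],49),ray(s,[(272,215),(355,240)],60))
s=optics.calibration('side')
print(ray(s,[(337,231)],76),ray(s,[(362,252)],49),ray(s,[(401,233)],49))
E
```

```text
[[-0.     0.294 -0.956]
 [ 0.002 -0.956 -0.294]
 [-1.    -0.002 -0.   ]]
{'mtx': array([[376.92135353,   0.        , 324.47756692],
       [  0.        , 376.92135353, 238.87151494],
       [  0.        ,   0.        ,   1.        ]]), 'extrinsics': array([[ 2.94709575e-01,  9.15754831e-01,  2.73018966e-01,
         2.46720520e+02],
       [-9.55583519e-01,  2.83180800e-01,  8.16625579e-02,
        -5.50914599e+02],
       [-2.53084750e-03, -2.84959162e-01,  9.58536317e-01,
         3.73119839e+02],
       [ 0.00000000e+00,  0.00000000e+00,  0.00000000e+00,
         1.00000000e+00]])}
cam in tool [-120.78563447   -0.61425125  -73.58310719] [[ 0.001  0.285 -0.959]
 [ 1.    -0.001  0.001]
 [-0.    -0.959 -0.285]]
[[553.27888505  30.10113378  76.        ]] [[606.87881548 -32.13906147  52.        ]
 [591.1415907   63.50631235  52.        ]] [[713.00610126  47.14932588  49.        ]] [[ 489.35530418 -123.36588931   60.        ]
 [ 442.16520081  116.78991718   60.        ]]
[[548.99072066  11.9551253   76.        ]] [[604.6427281  -37.28433004  49.        ]] [[709.14956913  43.88069503  49.        ]]
```

```bash
python3 - <<'E'
from h import *
p,R=T(); print(shift(p,R,[570,10,320],Rdown(9.5-90)))
E
```

```text
(array([-0.0669, -0.4414, -0.5476]), array([ 7.62, -0.  ,  0.1 ]))
```

Emit:
{"method": "carry_out", "body": {"commands": [-0.067,-0.441,-0.548,7.6,0,0.1,-1,-0.067,-0.441,-0.548,7.6,0,0.1,-1,-0.067,-0.441,-0.548,7.6,0,0.1,-1,-0.067,-0.441,-0.548,7.6,0,0.1,-1,-0.067,-0.441,-0.548,7.6,0,0.1,-1,-0.067,-0.441,-0.548,7.6,0,0.1,-1,-0.067,-0.441,-0.548,7.6,0,0.1,-1,-0.067,-0.441,-0.548,7.6,0,0.1,-1,-0.067,-0.441,-0.548,7.6,0,0.1,-1,-0.067,-0.441,-0.548,7.6,0,0.1,-1,-0.067,-0.441,-0.548,7.6,0,0.1,-1,-0.067,-0.441,-0.548,7.6,0,0.1,-1]}}

```text
time: 1.6
tool_pos: [571.4, 12.9, 319.6]
tcp_rot: [-54.3, 89.9, 135.5]
ft_force: [-0.0, -1.2, -0.1]
finger_gap: 85.5
```

```bash
python3 - <<'E'
from h import *
s=sense();print(s['time'],s['tool_pos'],s['tcp_rot'],s['joint_pos'])
p,d=optics.snapshot('wrist'); cv2.imwrite("pics/w1.png",p[:,:,::-1]); np.save("pics/w1_d.npy",d)
import pickle; pickle.dump(optics.calibration('wrist'),open('pics/w1.pkl','wb'))
E
```

```text
1.6 [571.44350501  12.92877996 319.64227628] [-54.26168555  89.94826047 135.46156094] [-3.86336569e+00  2.05428992e+00  8.41181116e+01  3.37991404e-02
  9.38668380e+01  7.64156556e+01]
```

View pics/w1.png

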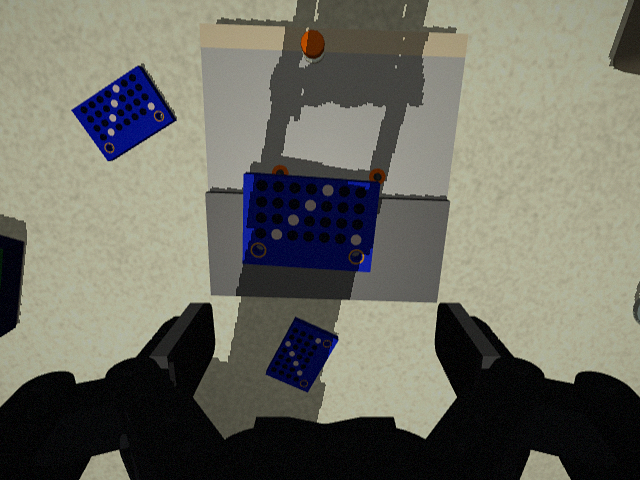

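```bash
cat > m.py <<'E'
from h import *
def blobs(m,amin=15):
    n,l,st,ce=cv2.connectedComponentsWithStats(m.astype(np.uint8)); return [(ce[i].round(1),st[i]) for i in range(1,n) if st[i,4]>=amin]
def blockrect(img,c,z=76,near=(312,222)):
    h=cv2.cvtColor(img,cv2.COLOR_RGB2HSV)
    m=((h[...,0]>110)&(h[...,0]<130)&(h[...,1]>150)&(h[...,2]>40)).astype(np.uint8)
    m=cv2.morphologyEx(m,cv2.MORPH_CLOSE,np.ones((9,9)))
    cs,_=cv2.findContours(m,cv2.RETR_EXTERNAL,cv2.CHAIN_APPROX_NONE)
    k=min([q for q in cs if cv2.contourArea(q)>2000],key=lambda q:np.hypot(*(q.reshape(-1,2).mean(0)-near)))
    w=ray(c,k.reshape(-1,2),z)[:,:2].astype(np.float32)
    return cv2.minAreaRect(w),k
E
python3 - <<'E'
from m import *
import pickle
img=cv2.imread('pics/w1.png')[:,:,::-1].copy(); c=pickle.load(open('pics/w1.pkl','rb'))
print(blockrect(img,c)[0])
h=cv2.cvtColor(img,cv2.COLOR_RGB2HSV)
o=((h[...,0]<14)&(h[...,1]>150)&(h[...,2]>60)); print('orange',[(b,ray(c,b[0],49)[0]) for b in blobs(o)])
print('deck cols', [img[y,330].tolist() for y in (150,270,285)],[img[y,225].tolist() for y in (150,183,188,192,196,230,270,290,300)])
b=cv2.resize(img[150:310,195:465],None,fx=2.96,fy=2.96,interpolation=cv2.INTER_CUBIC); cv2.imwrite('pics/w1z.png',b[:,:,::-1])
E
```

```text
((549.79150390625, 26.586639404296875), (93.53883361816406, 131.89015197753906), 5.6281962394714355)
orange [((array([311.9,  42.5]), array([301,  30,  23,  27, 464], dtype=int32)), array([716.45954961,  51.44673747,  49.        ])), ((array([279.8, 169. ]), array([272, 165,  16,  10,  83], dtype=int32)), array([595.0493185 ,  65.19495795,  49.        ])), ((array([377. , 174.8]), array([369, 169,  17,  15, 124], dtype=int32)), array([606.16389309, -34.39405387,  49.        ]))]
deck cols [[161, 160, 150], [39, 36, 40], [37, 34, 33]] [[155, 157, 147], [156, 154, 145], [166, 166, 155], [24, 22, 23], [104, 104, 96], [106, 101, 99], [102, 101, 92], [105, 107, 100], [178, 182, 156]]
```

View pics/w1z.png

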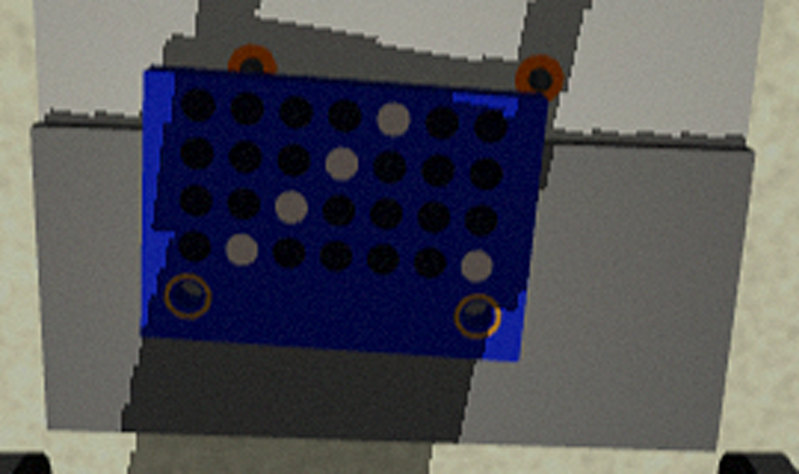

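```bash
cat >> m.py <<'E'
def rel(c,holes,pins,zh=76):
    H=ray(c,holes,zh)[:,:2]; P=ray(c,pins,49)[:,:2]
    a=lambda L,Rr:np.degrees(np.arctan2(*(((L-Rr)*[-1,1]))))
    ps,hs=a(*P),a(*H); t=np.radians(ps); X=np.array([np.cos(t),np.sin(t)]);Y=np.array([-X[1],X[0]])
    mid=P.mean(0); print('pins',P.round(1),np.hypot(*(P[0]-P[1])),'yaw',ps,'| holes',H.round(1),np.hypot(*(H[0]-H[1])),'yaw',hs)
    e=(H-mid)@np.c_[X,Y]; print('holes in shaker',e.round(1),'rel yaw',hs-ps)
E
python3 - <<'E'
from m import *
import pickle
c=pickle.load(open('pics/w1.pkl','rb'))
z=lambda *q:[(195+x/2.96,150+y/2.96) for x,y in q]
rel(c,z((187,297),(477,317)),z((252,67),(540,78)))
D=ray(c,z((33,124),(752,149),(47,430),(714,449)),60)[:,:2];print(D.round(1)); 
for a,b in ((0,1),(2,3)): d=D[a]-D[b];print(np.degrees(np.arctan2(-d[0],d[1])),np.hypot(*d))
print('step mid',(D[0]+D[1])/2)
E
```

```text
pins [[591.4  64.4]
 [604.7 -35.2]] 100.39469240028878 yaw 7.580867604466365 | holes [[513.5  73.1]
 [523.3 -26.6]] 100.18579870623219 yaw 5.609307271746545
holes in shaker [[-76.1  69.1]
 [-79.5 -31. ]] rel yaw -1.9715603327198208
[[ 561.   134.7]
 [ 594.3 -110.6]
 [ 447.   120.3]
 [ 481.7 -126.4]]
7.749220232670862 247.58786285501563
8.006680355414657 249.1273491205077
step mid [577.64538253  12.07793327]
```

```bash
python3 - <<'E'
from m import *
import pickle
c=pickle.load(open('pics/w1.pkl','rb')); d=np.load('pics/w1_d.npy'); p,R=T()
K=c['mtx'];E=c['extrinsics']
v,u=np.mgrid[0:480,0:640]; m=(d>20)&(d<200)
q=np.c_[(u[m]-K[0,2])/K[0,0]*d[m],-(v[m]-K[1,2])/K[1,1]*d[m],-d[m]]@E[:3,:3].T+E[:3,3]
t=R.inv().apply(q-p)
for s in(-1,1):
    f=t[(np.sign(t[:,1])==s)&(t[:,0]>-15)]
    print(s,'x',np.percentile(f[:,0],[50,90,99,100]).round(1)); g=f[f[:,0]>-5]
    print(len(g),'y',np.percentile(g[:,1],[0,1,50,99,100]).round(1),'z',np.percentile(g[:,2],[0,1,50,99,100]).round(1))
E
```

```text
-1 x [-5.6  4.1  8.   9.4]
997 y [-57.4 -56.3 -43.6 -43.1 -43. ] z [-12.8 -12.5  -6.5   9.7  10.3]
1 x [-5.7  4.2  8.1  9.6]
1011 y [41.3 41.5 42.  54.8 55.9] z [-12.7 -12.5  -6.6   9.5  10.5]
```

```bash
cat >> m.py <<'E'
YAW=7.7; MID=np.array([598.05,14.6])
def go(x,y,z,yaw=0):
    "tool shift for TCP at shaker (x,y), world z"
    a=np.radians(YAW);w=MID+[x*np.cos(a)-y*np.sin(a),x*np.sin(a)+y*np.cos(a)]
    p,R=T(); print(shift(p,R,[*w,z],Rdown(YAW+yaw-90)))
def where():
    p,R=T(); a=np.radians(YAW);d=p[:2]-MID; Yt=R.as_matrix()[:,1]
    print('TCP shaker',(d@np.array([np.cos(a),np.sin(a)])).round(2),(d@np.array([-np.sin(a),np.cos(a)])).round(2),'z',p[2].round(2),'yaw',(np.degrees(np.arctan2(Yt[1],Yt[0]))+90-YAW).round(2))
E
python3 -c "
from m import *
where(); go(-48,160,130)"
```

```text
TCP shaker -26.29 2.2 z 319.61 yaw 2.02
(array([ 0.1898, -0.1583,  0.0161]), array([2.02, 0.02, 0.06]))
```

```bash
python3 -c "
from m import *
s=optics.calibration('scene');print(ray(s,[(437,357),(432,298)],0)); s=optics.calibration('side');print(ray(s,[(341,187),(300,188)],0))"
```

```text
[[606.69530546 435.1843137    0.        ]
 [458.85193696 360.9853675    0.        ]]
[[585.37603598 399.41081665   0.        ]
 [455.54656644 394.02335198   0.        ]]
```

Emit:
{"method": "carry_out", "body": {"commands": [0,-0.158,0.016,2,0,0,-1,0,-0.158,0.016,2,0,0,-1,0,-0.158,0.016,2,0,0,-1,0.06,-0.158,0.016,2,0,0,-1,0.06,-0.158,0.016,2,0,0,-1]}}

```text
time: 2.28
tool_pos: [525.4, 164.9, 253.7]
tcp_rot: [1.4, 89.3, -170.9]
ft_force: [-0.4, 0.2, -0.7]
finger_gap: 85.4
```

```bash
python3 -c "
from m import *
where(); go(-48,160,73)"
```

```text
TCP shaker -51.87 158.71 z 253.71 yaw 0.02
(array([ 0.1807, -0.0013, -0.0061]), array([ 0.02,  0.7 , -0.02]))
```

Emit:
{"method": "carry_out", "body": {"commands": [0.06,-0.001,-0.005,0,0.4,0,-1,0.12,-0.001,-0.005,0,0.4,0,-1,0.17,-0.001,-0.005,0,0.4,0,-1,0.18,-0.001,-0.005,0,0.4,0,-1,0.18,-0.001,-0.005,0,0.4,0,-1,0.18,-0.001,-0.005,0,0.4,0,-1]}}

```text
time: 3.02
tool_pos: [530.7, 166.5, 77.3]
tcp_rot: [-135.4, 90.0, 52.3]
ft_force: [-0.0, 0.4, 0.7]
finger_gap: 85.5
```

```bash
python3 -c "
from m import *
print(sense()['time']);where(); go(-48,124,73)
p,d=optics.snapshot('wrist'); cv2.imwrite('pics/w2.png',p[:,:,::-1])"
```

```text
3.025
TCP shaker -46.41 159.57 z 77.27 yaw -0.01
(array([0.0043, 0.0356, 0.0016]), array([-0.01, -0.  ,  0.  ]))
```

View pics/w2.png

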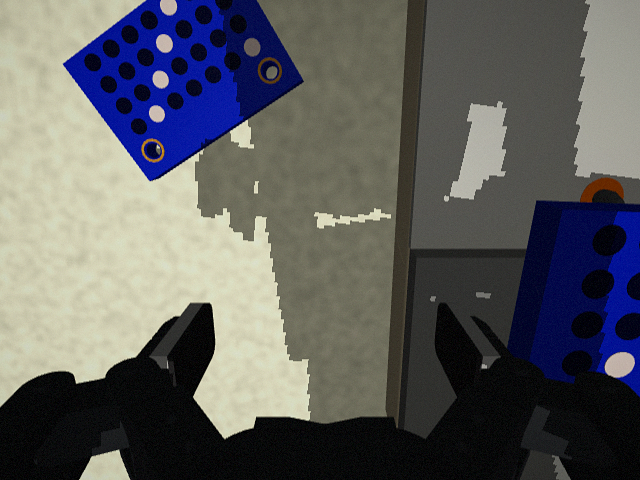

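Emit:
{"method": "carry_out", "body": {"commands": [0.004,0.005,0.0016,0,0,0,-1,0.004,0.01,0.0016,0,0,0,-1,0.004,0.015,0.0016,0,0,0,-1,0.004,0.018,0.0016,0,0,0,-1,0.004,0.021,0.0016,0,0,0,-1,0.004,0.024,0.0016,0,0,0,-1,0.004,0.027,0.0016,0,0,0,-1,0.004,0.03,0.0016,0,0,0,-1,0.004,0.033,0.0016,0,0,0,-1,0.004,0.035,0.0016,0,0,0,-1,0.004,0.035,0.0016,0,0,0,-1,0.004,0.035,0.0016,0,0,0,-1]}}

```text
time: 4.58
tool_pos: [533.6, 131.6, 73.1]
tcp_rot: [95.6, 90.0, -76.7]
ft_force: [-0.4, -0.1, -0.5]
finger_gap: 85.4
```

```bash
python3 -c "
from m import *
print(sense()['time'],sense()['ft_force']);where(); go(-48,124,73);go(-48,140,73);go(-150,2,250)
c=optics.calibration('scene');p,d=optics.snapshot('scene'); print(blockrect(p,c,76,(300,250))[0])"
```

```text
4.575 [-0.38518834 -0.06749751 -0.46521621]
TCP shaker -48.18 124.56 z 73.06 yaw -0.0
(array([ 0.0001,  0.0006, -0.0002]), array([-0.  , -0.  , -0.01]))
(array([ 0.0001, -0.0154, -0.0002]), array([-0.  , -0.  , -0.01]))
(array([-0.1769,  0.1226,  0.1018]), array([-0.  , -0.  , -0.01]))
((-199.3575897216797, -981.0008544921875), (546.1321411132812, 384.2469482421875), 40.46112823486328)
```

Emit:
{"method": "carry_out", "body": {"commands": [0,-0.015,0,0,0,0,-1,-0.06,-0.015,0,0,0,0,-1,-0.12,-0.015,0,0,0,0,-1,-0.127,0.03,0.035,0,0,0,-1,-0.127,0.08,0.067,0,0,0,-1,-0.127,0.123,0.067,0,0,0,-1,-0.127,0.123,0.067,0,0,0,-1,-0.127,0.123,0.067,0,0,0,-1]}}

```text
time: 5.62
tool_pos: [483.8, 1.6, 200.2]
tcp_rot: [-115.2, 90.0, 72.5]
ft_force: [0.4, 0.6, -0.3]
finger_gap: 85.3
```

```bash
python3 -c "
from m import *
import pickle
print(sense()['time']);where();go(-115,0,71.5)
c=optics.calibration('wrist');p,d=optics.snapshot('wrist'); cv2.imwrite('pics/w3.png',p[:,:,::-1]);pickle.dump(c,open('pics/w3.pkl','wb'))
b,k=blockrect(p,c,76,(320,200));print(b,k.reshape(-1,2).min(0),k.reshape(-1,2).max(0))"
```

```text
5.625
TCP shaker -114.94 2.41 z 200.17 yaw -0.01
(array([1.287e-01, 2.500e-03, 1.000e-04]), array([-0.01, -0.01,  0.03]))
((550.6258544921875, 11.08968734741211), (92.3540267944336, 132.20484924316406), 5.569107532501221) [217  52] [439 212]
```

View pics/w3.png

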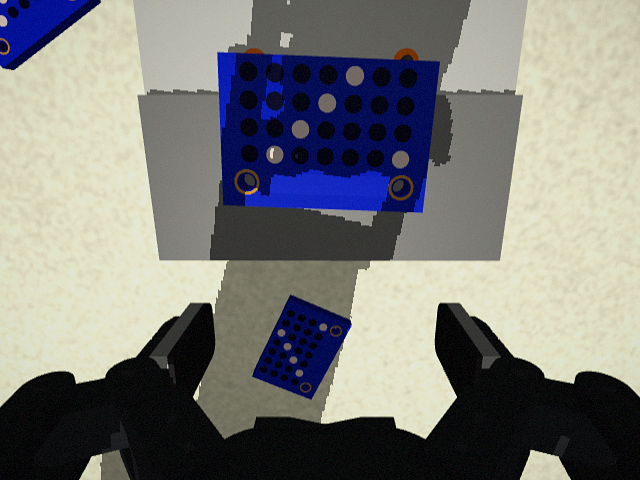

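Emit:
{"method": "carry_out", "body": {"commands": [0.06,0.001,0,0,0,0,-1,0.115,0.001,0,0,0,0,-1,0.128,0.001,0,0,0,0,-1,0.128,0.001,0,0,0,0,-1,0.128,0.001,-0.004,0,0,0,-1,0.128,0.001,-0.008,0,0,0,-1,0.128,0.001,-0.011,0,0,0,-1,0.128,0.001,-0.014,0,0,0,-1,0.128,0.001,-0.017,0,0,0,-1,0.128,0.001,-0.018,0,0,0,-1,0.128,0.001,-0.018,0,0,0,-1]}}

```text
time: 7.05
tool_pos: [501.9, 3.4, 72.0]
tcp_rot: [-114.8, 90.0, 73.0]
ft_force: [-0.0, -0.4, 1.3]
finger_gap: 85.4
```

```bash
cat > look.py <<'E'
from m import *
import sys,pickle
n=sys.argv[1]
s=sense();print(s['time'],s['ft_force'].round(1));where()
c=optics.calibration('wrist');p,d=optics.snapshot('wrist'); cv2.imwrite(f'pics/{n}.png',p[:,:,::-1]);pickle.dump(c,open(f'pics/{n}.pkl','wb'))
try:
    b,k=blockrect(p,c,76,(320,200)); a=np.radians(YAW);e=np.array(b[0])-MID
    yaw=(b[2]+45)%90-45
    print(b,k.reshape(-1,2).min(0),k.reshape(-1,2).max(0),'centre in shaker',e@np.array([np.cos(a),np.sin(a)]),e@np.array([-np.sin(a),np.cos(a)]),'rel yaw',yaw-YAW)
except Exception as x: print(x)
h=cv2.cvtColor(p,cv2.COLOR_RGB2HSV)
o=((h[...,0]<14)&(h[...,1]>150)&(h[...,2]>50)); print('orange',[(q[0],q[1][:4],ray(c,q[0],49)[0][:2].round(1)) for q in blobs(o,30)])
E
python3 look.py w4
```

```text
7.05 [-0.  -0.4  1.3]
TCP shaker -96.79 1.8 z 72.03 yaw 0.04
((558.890869140625, 13.1552734375), (92.15087890625, 132.22369384765625), 7.773413181304932) [80 11] [561 314] centre in shaker -38.99961419815723 3.8150828165241086 rel yaw 0.07341318130493146
orange []
```

Emit:
{"method": "carry_out", "body": {"commands": [0,0,0.012,0,0,0,-1,-0.05,0,0.012,0,0,0,-1,-0.055,-0.05,-0.01,0,0,0,-1,-0.055,-0.1,-0.04,0,0,0,-1,-0.055,-0.135,-0.058,0,0,0,-1,-0.055,-0.135,-0.058,0,0,0,-1,-0.02,-0.135,-0.058,0,0,0,-1,0,-0.135,-0.058,0,0,0,-1,0,-0.135,-0.058,0,0,0,-1,0,-0.135,-0.058,0,0,0,-1]}}

```text
time: 8.35
tool_pos: [540.9, 144.4, 72.1]
tcp_rot: [-62.9, 90.0, 124.8]
ft_force: [-0.4, 0.2, 0.4]
finger_gap: 85.8
```

```bash
python3 -c "
from m import *
s=sense();print(s['time'],s['ft_force'].round(1));where();go(-39,121.3,72)"
```

```text
8.35 [-0.4  0.2  0.4]
TCP shaker -39.24 136.31 z 72.13 yaw 0.0
(array([ 0.0001,  0.015 , -0.0002]), array([0.  , 0.01, 0.02]))
```

Push, then retreat to behind the block, above it.

Emit:
{"method": "carry_out", "body": {"commands": [0,0.004,0,0,0,0,-1,0,0.008,0,0,0,0,-1,0,0.011,0,0,0,0,-1,0,0.013,0,0,0,0,-1,0,0.015,0,0,0,0,-1,0,0.015,0,0,0,0,-1,0,0.015,0,0,0,0,-1,0,0.005,0,0,0,0,-1,-0.05,0,0,0,0,0,-1,-0.06,0,0,0,0,0,-1]}}

```text
time: 9.6
tool_pos: [542.9, 145.7, 135.9]
tcp_rot: [-172.4, 89.7, 15.3]
ft_force: [1.1, 0.2, 0.4]
finger_gap: 85.2
```

```bash
python3 -c "
from m import *
s=sense();print(s['time'],s['ft_force'].round(1));where();go(-107,0,200)"
```

```text
9.6 [1.1 0.2 0.4]
TCP shaker -37.07 137.29 z 135.87 yaw 0.04
(array([-0.0646,  0.1372,  0.0697]), array([ 0.04, -0.31,  0.04]))
```

Emit:
{"method": "carry_out", "body": {"commands": [-0.065,0.06,0.02,0,0,0,-1,-0.065,0.12,0.043,0,0,0,-1,-0.065,0.137,0.043,0,0,0,-1,-0.065,0.137,0.043,0,0,0,-1,-0.065,0.137,0.043,0,0,0,-1]}}

```text
time: 10.22
tool_pos: [518.2, 4.6, 200.0]
tcp_rot: [-164.6, 89.7, 23.1]
ft_force: [0.4, 0.0, -0.6]
finger_gap: 85.5
```

```bash
python3 look.py w5; python3 -c "
from m import *
go(-107,0,200);go(-107,0,71.5)"
```

```text
10.225 [ 0.4  0.  -0.6]
TCP shaker -80.44 0.75 z 200.02 yaw 0.02
((559.0897216796875, 9.289794921875), (91.4315185546875, 132.46585083007812), 7.72976016998291) [221 105] [435 247] centre in shaker -39.32047539385062 -0.042184944488636064 rel yaw 0.02976016998290998
orange []
(array([-0.0003,  0.0011,  0.0266]), array([ 0.07, -0.26,  0.08]))
(array([0.1282, 0.0013, 0.0272]), array([ 0.07, -0.26,  0.08]))
```

View pics/w5.png

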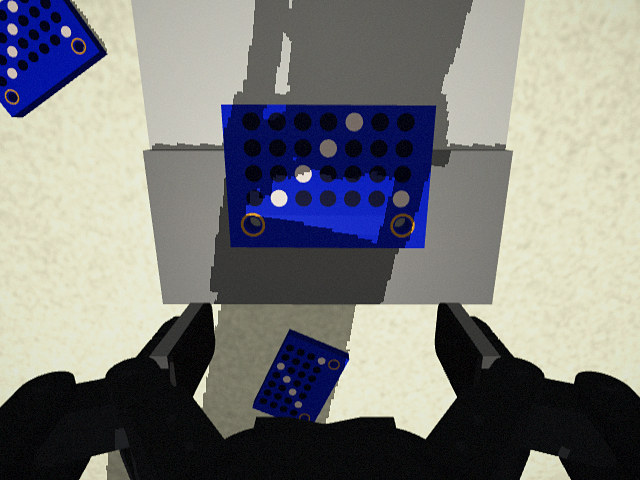

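Emit:
{"method": "carry_out", "body": {"commands": [0.0,0.001,0.027,0,-0.3,0,-1,0.06,0.001,0.027,0,-0.3,0,-1,0.115,0.001,0.027,0,-0.3,0,-1,0.128,0.001,0.027,0,-0.3,0,-1,0.128,0.001,0.025,0,-0.3,0,-1,0.128,0.001,0.02,0,-0.3,0,-1,0.128,0.001,0.016,0,-0.3,0,-1,0.128,0.001,0.012,0,-0.3,0,-1,0.128,0.001,0.008,0,-0.3,0,-1,0.128,0.001,0.004,0,-0.3,0,-1,0.128,0.001,0,0,-0.3,0,-1,0.128,0.001,-0.004,0,-0.3,0,-1]}}

```text
time: 11.78
tool_pos: [523.1, 4.8, 71.9]
tcp_rot: [-60.2, 89.9, 127.5]
ft_force: [-3.3, 0.8, 1.5]
finger_gap: 85.0
```

```bash
python3 look.py w6; python3 -c "
from m import *
go(-36,0,71.5)"
```

```text
11.775 [-3.3  0.8  1.5]
TCP shaker -75.62 0.3 z 71.86 yaw 0.07
((580.3046875, 11.921859741210938), (92.22599792480469, 132.20306396484375), 7.755636215209961) [90 11] [571 315] centre in shaker -17.94414035847994 -0.27636527200937483 rel yaw 0.05563621520996076
orange []
(array([ 0.0005,  0.0003, -0.0391]), array([0.07, 0.  , 0.07]))
```

Tracking straight. Push on towards the pins.

Emit:
{"method": "carry_out", "body": {"commands": [0.0005,0,-0.003,0,0,0,-1,0.0005,0,-0.006,0,0,0,-1,0.0005,0,-0.009,0,0,0,-1,0.0005,0,-0.012,0,0,0,-1,0.0005,0,-0.015,0,0,0,-1,0.0005,0,-0.018,0,0,0,-1,0.0005,0,-0.021,0,0,0,-1,0.0005,0,-0.024,0,0,0,-1,0.0005,0,-0.027,0,0,0,-1,0.0005,0,-0.03,0,0,0,-1,0.0005,0,-0.032,0,0,0,-1,0.0005,0,-0.034,0,0,0,-1]}}

```text
time: 13.32
tool_pos: [557.4, 9.4, 71.5]
tcp_rot: [-82.9, 89.9, 104.8]
ft_force: [-2.3, -0.5, 1.5]
finger_gap: 85.3
```

```bash
python3 look.py w7
```

```text
13.325 [-2.3 -0.5  1.5]
TCP shaker -41.02 0.31 z 71.5 yaw 0.07
((614.2886352539062, 16.490371704101562), (90.78456115722656, 133.33445739746094), 7.757335662841797) [102  15] [559 314] centre in shaker 16.34549841657345 -0.3024261940889484 rel yaw 0.0573356628417967
orange []
```

View pics/w7.png

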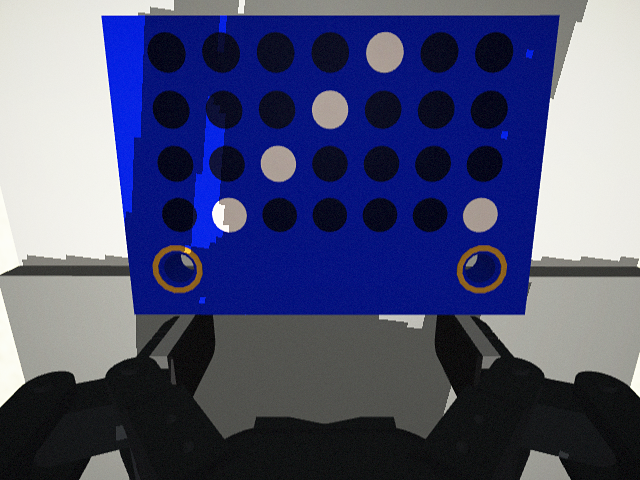

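Emit:
{"method": "carry_out", "body": {"commands": [0,0,-0.002,0,0,0,-1,0,0,-0.004,0,0,0,-1,0,0,-0.006,0,0,0,-1,0,0,-0.0075,0,0,0,-1,0,0,-0.009,0,0,0,-1,0,0,-0.01,0,0,0,-1,0,0,-0.011,0,0,0,-1,0,0,-0.012,0,0,0,-1,0,0,-0.012,0,0,0,-1]}}

```text
time: 14.5
tool_pos: [569.8, 11.1, 71.7]
tcp_rot: [-121.0, 89.9, 66.8]
ft_force: [-1.1, -0.0, -0.4]
finger_gap: 85.4
```

```bash
python3 look.py w8
```

```text
14.5 [-1.1 -0.  -0.4]
TCP shaker -28.51 0.3 z 71.72 yaw 0.07
((628.359130859375, 18.73129653930664), (83.97236633300781, 120.87340545654297), 7.759649276733398) [111  22] [548 300] centre in shaker 30.589376143732657 0.03304063630142252 rel yaw 0.05964927673339826
orange []
```

View pics/w8.png

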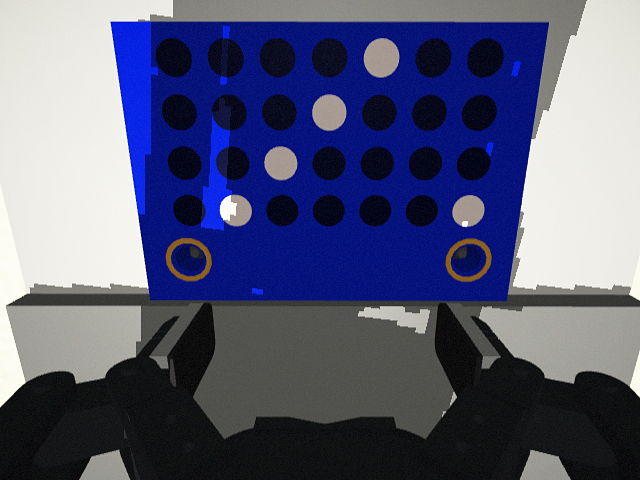

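Emit:
{"method": "carry_out", "body": {"commands": [0,0,0.01,0,0,0,-1,-0.02,0,0.03,0,0,0,-1,-0.08,0,0.03,0,0,0,-1,-0.13,0,0.03,0,0,0,-1,-0.13,0,0.03,0,0,0,-1,-0.13,0,0.03,0,0,0,-1]}}

```text
time: 15.3
tool_pos: [539.4, 6.8, 201.3]
tcp_rot: [-109.7, 89.9, 78.1]
ft_force: [-0.3, -0.7, -1.0]
finger_gap: 85.4
```

```bash
python3 - <<'E'
from m import *
s=sense();print(s['time'],s['ft_force'].round(1));where()
c=optics.calibration('wrist');p,d=optics.snapshot('wrist'); cv2.imwrite('pics/w9.png',p[:,:,::-1])
b,k=blockrect(p,c,65,(320,200)); a=np.radians(YAW);e=np.array(b[0])-MID
print(b,'centre',e@np.array([np.cos(a),np.sin(a)]),e@np.array([-np.sin(a),np.cos(a)]))
m=np.zeros(d.shape,np.uint8);cv2.drawContours(m,[k],-1,1,-1);m=cv2.erode(m,np.ones((7,7)));v,u=np.nonzero(m*(d>0));D=d[v,u];K=c['mtx'];E=c['extrinsics']
q=np.c_[(u-K[0,2])/K[0,0]*D,-(v-K[1,2])/K[1,1]*D,-D]@E[:3,:3].T+E[:3,3]
f=np.linalg.lstsq(np.c_[q[:,:2]-q[:,:2].mean(0),np.ones(len(q))],q[:,2],rcond=None)[0];print('top plane slope x,y,z',f)
h=cv2.cvtColor(p,cv2.COLOR_RGB2HSV);o=((h[...,0]<14)&(h[...,1]>150)&(h[...,2]>50));print('orange',[(t[0],ray(c,t[0],91)[0]) for t in blobs(o,30)])
E
```

```text
15.3 [-0.3 -0.7 -1. ]
TCP shaker -59.21 0.17 z 201.31 yaw 0.07
((627.19580078125, 18.54827117919922), (91.73332977294922, 131.97113037109375), 7.738578796386719) centre 29.41201271075223 0.007535738863542111
top plane slope x,y,z [6.36043644e-03 1.87264875e-03 6.50721032e+01]
orange []
```

View pics/w9.png

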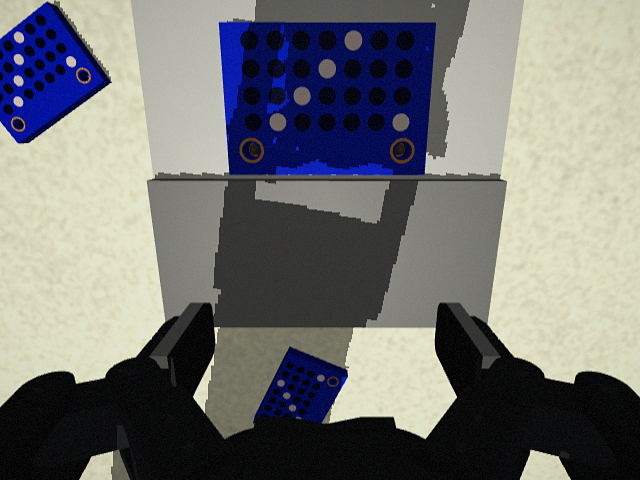

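```bash
python3 -c "
from bench import order
print(order.hand_in())"
```

```text
the job is handed in; nothing more can be done
None
```

The block is seated over both pins, and I handed the job in at about 15 s of the 70 s allowed.

**What I did:** I pushed the block sideways with the outside of one finger, squared it with both open fingertips and trimmed it sideways once more. Then I pushed it straight over the step until it dropped, and backed the arm off clear.

**Last checks** (wrist camera and depth):

| Check | Measured | Expected |
|---|---|---|
| Block centre, x in the shaker frame | +29.4 mm | +30 mm |
| Block centre, y in the shaker frame | 0.0 mm | 0 mm |
| Yaw relative to the shaker | under 0.1° | 0° |
| Height of the block's top | 65.1 mm | 65 mm |
| Tilt | under 0.007 rad | under 0.03 rad |

- **Pins:** the last picture shows a pin in both holes. The highest wrist force I read was about 3 N.
- **Disagreement:** the first sideways push fell about 4 mm short and left the block turned 2°, because I had overestimated the finger's outer offset by about 2 mm. The squaring and second sideways push fixed this.
- **Not checked:** the vial was out of view in the last picture, so I did not measure its position again. I also didn't measure the bench objects again at the end; the fingers were never lowered near any of them.

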